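Snap the ladle into its spring clip rail

TASK

Pick the steel ladle up from its wooden rest, lay its round shaft across the tops of the two spring clips so that the bowl comes over the blue drip dish, and press it straight down, gently, until both clips have snapped around it and it sits fully home. Let go and leave it there, bowl upright, and leave the pan, ramekin, spice jar and the other things on the shelf alone.

Things in the scene. Friction and masses are not known exactly. Their poses are not given: they have to be found in the camera images.
- ladle_mid (a point): Stainless ladle, 180 to 280 g, straight round shaft 16 mm thick: point on the shaft's axis where to grip. x runs along the shaft to the bowl, z out of the bowl's mouth. Shaft from 131 mm behind to 100 mm ahead; balances about 10 mm ahead. Starts level in two V notches, 110 mm apart, of a wooden rest, axis 55 mm above the shelf; between the notches only a 10 mm board lies below.
- ladle_bowl (a point): Centre of the mouth of the ladle's bowl, 150 mm ahead of ladle_mid on the same axis; bowl 70 mm across, 34 mm deep.
- rail: Clip rail fixed to the shelf: wooden board 190 x 70 x 12 mm, origin under its middle, x along it to the blue drip dish (100 mm across, 7 mm high, centre at x = 150 mm), z up. Two spring clips on steel posts at x = -55 and +55 mm, each 14 mm wide along x; between them free room down to the board. Pushing the ladle down with more than about 20 N bends the clips.
- clip_axis (a point): Point fixed to the rail, 70 mm above the shelf, midway between the clips, x towards the dish: nominal place of ladle_mid when seated. The clips are set in height, both together, so that the true seat of the shaft's axis lies anywhere from 14 mm below to 14 mm above this point; that setting is not measured and must be felt.
- clip_mouth (a point): Point fixed to the rail 6 mm above clip_axis, nominal height of the clips' rolled finger lips (6 mm thick, 11 mm apart, 6 mm above the true seat). The shaft meets them 13 mm above its seat; both clips together yield at a push of about 8 to 14 N, then the push falls off and the springs pull the shaft down; it then meets a rigid V saddle in each clip and the force rises steeply.
- pan: Small paella pan, 200 mm across, 36 mm high, two red handles; origin under its centre. Not to be disturbed.
- ramekin: White ceramic ramekin, 76 mm across, 45 mm high; origin under its centre. Not to be disturbed.
- jar: Closed amber glass spice jar, 48 mm across, 95 mm high; origin under its centre. Not to be disturbed.
- paddle: Wooden rice paddle lying flat, 225 mm long, 9 mm thick; origin near its middle. Not to be disturbed.
- mortar: Blue ceramic mortar, 110 mm across, 75 mm high; origin under its centre. Not to be disturbed.
- oil: Green glass oil bottle, 64 mm across, 220 mm high; origin under its centre. Not to be disturbed.

How it is judged:
On the way:
1. the ladle's shaft is over the tops of both clips, in line with them, bowl on the drip dish's side (z of ladle_mid in the frame of clip_axis between 0.015 and 0.07 m and y of ladle_mid in the frame of clip_axis between -0.01 and 0.01 m and x of ladle_mid in the frame of clip_axis between -0.025 and 0.025 m and x of ladle_bowl in the frame of clip_axis above 0.1 m and angle between the x axis of ladle_mid and the x axis of clip_axis, either way round below 0.15 rad), for 0.1 s.
At the end, for the whole second after the job is handed in: The shaft is snapped into both clips and down on both saddles (axis level with the seat, in line with the rail within 0.04 rad, 3 mm sideways), ladle_mid within 25 mm of the middle of the clips along the rail, bowl on the drip dish's side and upright within 0.35 rad, released and at rest ((contact force between ladle and near_saddle_left above 0.2 N or contact force between ladle and near_saddle_right above 0.2 N) and (contact force between ladle and far_saddle_left above 0.2 N or contact force between ladle and far_saddle_right above 0.2 N) and z of ladle_mid in the frame of clip_axis between -0.016 and 0.0155 m and y of ladle_mid in the frame of clip_axis between -0.003 and 0.003 m and x of ladle_mid in the frame of clip_axis between -0.025 and 0.025 m and x of ladle_bowl in the frame of clip_axis above 0.1 m and angle between the x axis of ladle_mid and the x axis of clip_axis, either way round below 0.04 rad and angle between ladle_mid's own z axis and vertical below 0.35 rad and linear speed of ladle below 0.02 m/s); the robot touches nothing.
It fails at once if the ladle is pressed too hard on the clip rail (all their contacts together, the clips' own squeeze included, above 40 N; that is a push of about 22 N) (contact force between ladle and rail above 40 N).
It fails at once if a bystander is moved by more than 15 mm (distance of any of pan, ramekin, jar, paddle, mortar, oil from where it was at the start of the episode above 0.015 m).
It also fails if it takes over 64 s, if anything falls off the work surface, if the arm or the gripper's body presses on something with over 40 N, if the wrist force passes 120 N, or if a joint passes its speed limit or range.

ROBOT

A 6-joint arm with a two-finger parallel gripper is mounted at the origin on the work surface. World frame = base frame: x ahead of the robot, y to its left, z up, the work surface at z = 0. Lengths are in m, angles in rad, forces in N, time in s.
With the tool pointing down it reaches from about 0.3 to 0.875 m from the base axis. Payload 6.4 kg.
Tool frame: the origin (TCP) lies midway between the tips of the shut fingers; the grasp point (between the pads) lies 19 mm behind it; z points along the fingers, y is the line along which they close (so a half turn about z gives the same grasp; the last joint's range is limited). The gripper opens to 88 mm and grips with 3 to 60 N. Pads are 18 mm wide; open, the fingers measure 123 mm over their backs; the gripper's body (75 mm by 187 mm) begins 45 mm behind the grasp point.
Start: joints at [0.901, 0.181, 1.607, -0, 1.354, -0.206], TCP at [0.257, 0.514, 0.218] pointing down, gripper open.
Joint ranges: [-2.99, 2.99], [-0.89, 2.07], [0.3, 2.58], [-1.14, 4.28], [0, 2.63], [-3.12, 3.12]. Speed limits (rad/s): [2.57, 2.57, 3.01, 3.14, 3.14, 3.14].

INTERFACE

Orientations are given as a unit quaternion [x, y, z, w].
In Python, from rig import bot, cams gives the robot as it stands. The module is installed in compiled form; this text tells all that it offers.
- The arm moves only by the tool carry_out, never from a script. Its argument "deltas" is a list that holds one entry, the list of rows, each a list of 7 numbers: the shift along the tool's x, y, z normalised to -1 to 1, where 1 is 2 cm, then the turn, a rotation vector about the tool's x, y, z normalised to -1 to 1, where 1 is 0.15 rad, then the gripper's target within -1 to 1 (fully open at 1, half-way at 0, shut at -1). In form: [[[dx, dy, dz, ax, ay, az, gripper], ...]]. A call has 1 to 12 rows; each row shifts and turns the commanded pose from where the row before left it, along the tool's axes as they then stand; what a row does not reach is not made up. A row lasts 1/8 s, in which the tool goes at most 62.5 mm and 10.7 degrees, less where a joint would pass 70% of its speed; a pose out of reach is approached as far as the arm can. A call with a number of a shift or a turn outside -1 to 1 is refused whole. A call with a gripper value outside its range is refused whole. The fingers move at their own pace and stop on an object; the grip force is fixed at half the most. Time passes only in rows, so rows that do not move let the fingers close. It gives the time, the measured TCP pose, the force, the opening and the grip force at its end, in the units of the state.
- bot.read_state(): the state, without advancing time (a new reading comes with each control period).
- cams.read_camera(name): name is "scene" or "top"; returns the picture (400x640x3 uint8, blue, green, red); there is no depth.
- cams.get_calibration(name): a dict with "intrinsics" (3x3 intrinsics, pixels), "eye" and "attitude" of the camera in the world. Camera axes: x right, y up, looking along -z (the intrinsics and any distortion apply to the point x, -y, -z); pixel columns grow to the right and rows downward; lengths in m; the calibration is good to about 2 mm. A picture is of the moment at which its call begins. get_calibration takes no time and is no camera call.
- bot.job_done(): hands the job in; it is judged then, once.
The state is a dict: "time": time; "joint_pos": joint angles; "joint_vel": joint speeds; "joint_efforts": joint torques, N m; "position": TCP position; "ee_rot": TCP orientation; "ft_force": force on the tool from outside, world axes, zero at the start; "moment": the same for the moment, N m; "gripper_width": finger opening in m; "grasp_force": force on a finger pad.
Only numpy, scipy, OpenCV 4.12 (cv2) and the standard library are available. Lean on these libraries where they do the work, as an engineer would, in place of code of your own. Each camera call takes 0.05 s, during which the arm holds its last target. There are 200 camera calls.

## Working session

There is one attempt and no reset: what is moved stays moved. The work goes in short steps, Python scripts to look and compute and a tool call to move; the robot and the scene stay as the last step left them, time stands still between calls to the robot, and variables do not carry over. Pictures are saved under pics/ and viewed, at most 13 in all, crops included, and the job is handed in when it is done.

Besides the shell and the picture viewer there is one more tool, called after "Request:" as a command line: name --argument value ..., lists and objects as JSON in quotes. carry_out: Moves the arm, as the interface text tells. Its arguments: {"type":"object","properties":{"deltas":{"type":"array"}},"required":["deltas"]}

```bash
mkdir -p pics; python3 - <<'E'
from rig import bot,cams
import cv2
for n in ("scene","top"):
    cv2.imwrite(f"pics/{n}0.png",cams.read_camera(n)); c=cams.get_calibration(n); print(n,c)
print(bot.read_state())
E
```

```text
scene {'intrinsics': array([[394.65954416,   0.        , 317.52126057],
       [  0.        , 394.65954416, 202.61386953],
       [  0.        ,   0.        ,   1.        ]]), 'eye': array([1.44411596, 0.2465574 , 0.7617324 ]), 'attitude': array([0.24832241, 0.34127841, 0.72110783, 0.54942563])}
top {'intrinsics': array([[390.14782879,   0.        , 319.74886574],
       [  0.        , 390.14782879, 199.84420013],
       [  0.        ,   0.        ,   1.        ]]), 'eye': array([0.42464173, 0.01856356, 1.11834633]), 'attitude': array([-0.07024193,  0.07661891,  0.74307186, -0.66108988])}
{'time': 0.1, 'joint_pos': array([ 9.00692965e-01,  1.81457688e-01,  1.60790025e+00, -4.24797235e-06,
        1.35377848e+00, -2.06323476e-01]), 'joint_vel': array([-0.00018287, -0.00143538, -0.002432  ,  0.00169335,  0.00066596,
        0.00052371]), 'joint_efforts': array([ 1.21073306e-03, -4.34819663e+01, -3.42698050e+01,  7.04886275e-02,
        3.39511398e-02, -7.23998687e-05]), 'position': array([0.25689293, 0.51385821, 0.21720909]), 'ee_rot': array([ 2.29816774e-01,  9.73233607e-01, -6.99826915e-04, -3.25648548e-04]), 'ft_force': array([ 0.30257367,  0.62514237, -0.66617813]), 'moment': array([-0.01758529, -0.02060899,  0.02331507]), 'grasp_force': 0.0, 'gripper_width': 0.08825432339569367}
```

View pics/scene0.png

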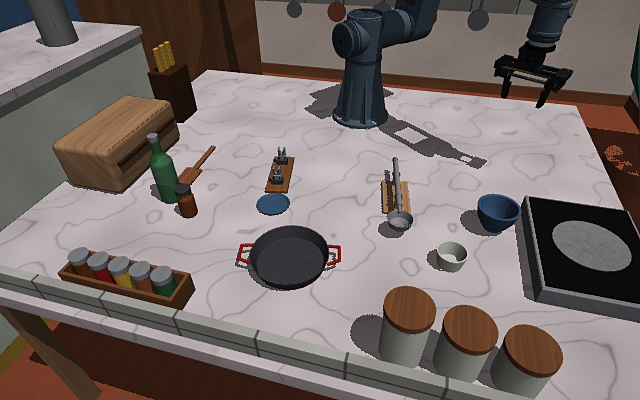

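View pics/top0.png

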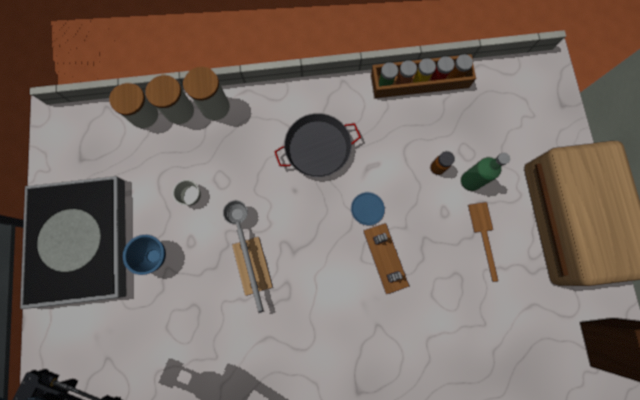

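The scene view shows the ladle at about (398,190) with its bowl at (400,221), the rail at (280,175) and the dish at (273,203). In the top view the shaft runs from (261,310) to the bowl at (236,212), the rail centre is at (387,258) and the dish is at (368,208).

```bash
cat > h.py <<'E'
import numpy as np,cv2
from rig import bot,cams
from scipy.spatial.transform import Rotation as R
def ray(n,px):
    c=cams.get_calibration(n);K=np.array(c["intrinsics"]);v=np.linalg.inv(K)@np.array([px[0],px[1],1.])
    return np.array(c["eye"]),R.from_quat(c["attitude"]).as_matrix()@np.array([v[0],-v[1],-v[2]])
def plane(n,px,z):
    e,d=ray(n,px);return e+d*(z-e[2])/d[2]
def proj(n,P):
    c=cams.get_calibration(n);p=R.from_quat(c["attitude"]).as_matrix().T@(np.array(P)-c["eye"]);p=np.array([p[0],-p[1],-p[2]])
    q=np.array(c["intrinsics"])@p;return q[:2]/q[2]
def tri(a,b):
    (e1,d1),(e2,d2)=ray("scene",a),ray("top",b)
    s=np.linalg.lstsq(np.c_[d1,-d2],e2-e1,rcond=None)[0]
    p,q=e1+s[0]*d1,e2+s[1]*d2
    return (p+q)/2,np.linalg.norm(p-q)
E
python3 - <<'E'
from h import *
t=cv2.imread("pics/top0.png");s=cv2.imread("pics/scene0.png")
def big(m):
    c=max(cv2.findContours(m.astype(np.uint8),0,2)[0],key=cv2.contourArea);return c
for n,im,roi,roiw in(("top",t,(345,185,395,230),(360,218,415,298)),("scene",s,(250,185,300,220),(258,145,302,197))):
    hsv=cv2.cvtColor(im,cv2.COLOR_BGR2HSV)
    def mask(lo,hi,r):
        m=cv2.inRange(hsv,lo,hi);o=np.zeros_like(m);x0,y0,x1,y1=r;o[y0:y1,x0:x1]=m[y0:y1,x0:x1];return o
    c=big(mask((98,110,40),(120,255,255),roi));e=cv2.fitEllipse(c);print(n,"dish",e,plane(n,e[0],.007))
    c=big(cv2.morphologyEx(mask((3,90,50),(22,255,255),roiw),cv2.MORPH_CLOSE,np.ones((5,5))));r=cv2.minAreaRect(c)
    P=[plane(n,b,.012) for b in cv2.boxPoints(r)];print("board",r[0],plane(n,r[0],.012),[np.linalg.norm(P[i]-P[i-1]).round(3) for i in range(4)])
    l=P[1]-P[0] if np.linalg.norm(P[1]-P[0])>np.linalg.norm(P[2]-P[1]) else P[2]-P[1]; print("yaw",np.degrees(np.arctan2(l[1],l[0])))
a=cv2.resize(t[195:320,215:275],None,fx=4.6,fy=4.6,interpolation=cv2.INTER_CUBIC)
b=cv2.resize(t[195:320,350:415],None,fx=4.6,fy=4.6,interpolation=cv2.INTER_CUBIC)
cv2.imwrite("pics/c1.png",np.hstack([a,b]))
a=cv2.resize(s[150:240,375:425],None,fx=6,fy=6,interpolation=cv2.INTER_CUBIC)
b=cv2.resize(s[140:230,250:305],None,fx=6,fy=6,interpolation=cv2.INTER_CUBIC)
cv2.imwrite("pics/c2.png",np.hstack([a,b]))
E
```

```text
top dish ((367.4998474121094, 208.50914001464844), (29.785762786865234, 31.164945602416992), 112.02938079833984) [ 0.61666417 -0.13968347  0.007     ]
board (385.8734436035156, 258.0032043457031) [ 0.46975338 -0.17023739  0.012     ] [np.float64(0.185), np.float64(0.069), np.float64(0.186), np.float64(0.067)]
yaw -168.7620748451623
scene dish ((272.8955383300781, 203.3976593017578), (20.376537322998047, 32.340797424316406), 82.8870620727539) [ 0.62168255 -0.13796148  0.007     ]
board (279.2884521484375, 174.05767822265625) [ 0.48349392 -0.16786861  0.012     ] [np.float64(0.072), np.float64(0.214), np.float64(0.082), np.float64(0.207)]
yaw -165.4045602518006
```

View pics/c1.png

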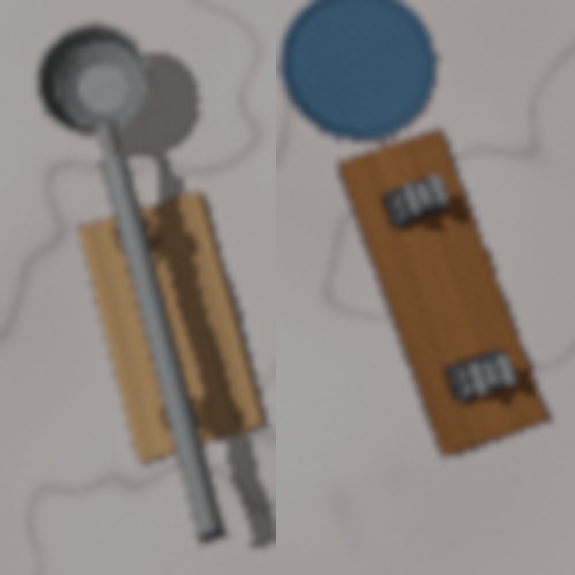

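View pics/c2.png

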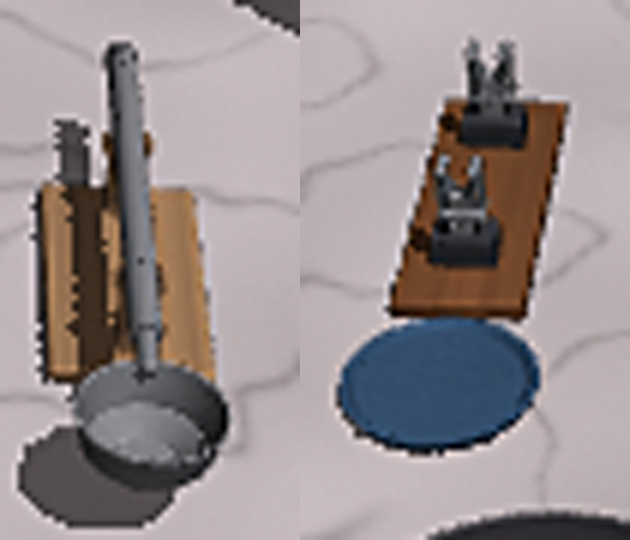

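The crops show the ladle's shaft from rear end (210,535) to bowl centre (95,80) in the first crop. Bright clip lips are centred at (428,192) and (495,372), and in the scene crop at (460,160) and (490,46).

```bash
python3 - <<'E'
from h import *
t=cv2.imread("pics/top0.png");h=cv2.cvtColor(t,cv2.COLOR_BGR2HSV)
# shaft over the board: grey between wood
pts=[]
for y in range(243,284):
    xs=np.arange(225,275);sat=h[y,xs,1].astype(int);xc=239+(y-228)*(260-239)/(308-228.)
    k=[x for x,s in zip(xs,sat) if s<70 and abs(x-xc)<6]
    if len(k)>2: pts.append((np.mean(k),y,len(k)))
pts=np.array(pts);print("w",np.median(pts[:,2]),len(pts))
P=np.array([plane("top",p[:2],.057) for p in pts])   # visible silhouette about axis height
f=np.polyfit(P[:,0],P[:,1],1);print("shaft y=",f,"yaw",np.degrees(np.arctan(f[0])),"res",np.std(P[:,1]-np.polyval(f,P[:,0])))
E=plane("top",(215+208/4.6,195+537/4.6),.055);B=plane("top",(215+96/4.6,195+82/4.6),.055);print("end",E,"bowl",B,np.linalg.norm(E-B),"want .281", "yaw",np.degrees(np.arctan2(*(B-E)[1::-1])))
for a in((367.5,395,),):pass
print("scene end",plane("scene",(375+122/6,150+48/6),.063),"bowl",plane("scene",(375+151/6,150+412/6),.055))
for nm,a,b in(("far",(276.6,167),(383,236.7)),("near",(281.7,147.7),(397.6,275.9))):
    print(nm,tri(a,b),plane("top",b,.076))
o=np.array([.4700,-.1700]);yaw=np.radians(11.5)
for x in(-.055,.055):
    p=o+x*np.array([np.cos(yaw),np.sin(yaw)]);print("clip exp",p,[proj(n,[*p,.078]).round(1) for n in("top","scene")])
g=cv2.cvtColor(t,cv2.COLOR_BGR2GRAY)
for (y0,y1,x0,x1) in((232,244,372,392),(268,284,386,406)):print(g[y0:y1,x0:x1])
E
```

```text
w 6.0 41
shaft y= [0.17882036 0.11898785] yaw 10.138493207931171 res 0.000608429453986317
end [0.36796245 0.18598593 0.055     ] bowl [0.63881189 0.23061024 0.055     ] 0.2745009113975301 want .281 yaw 9.355823871480968
scene end [0.37542844 0.18654945 0.063     ] bowl [0.64718186 0.23483001 0.055     ]
far (array([ 0.52395489, -0.15931028,  0.06897879]), np.float64(0.004296731179530707)) [ 0.5239101  -0.16020261  0.076     ]
near (array([ 0.4168824 , -0.1816229 ,  0.06952556]), np.float64(0.004985476305742841)) [ 0.41759589 -0.18281666  0.076     ]
clip exp [ 0.41610414 -0.18096524] [array([397.1, 276.5]), array([281. , 145.3])]
clip exp [ 0.52389586 -0.15903476] [array([382.7, 236.7]), array([275.7, 164.5])]
[[ 85  87  89  89  87  86  87  86  82  80  83  87  89  86  82  81  84 106
  145 159]
 [ 84  86  90  89  87  87  86  84  81  75  78  94 103  95  85  82  82  99
  141 158]
 [ 83  85  89  88  86  86  87  83  78  78  77  90 109 105  90  82  82  93
  124 151]
 [ 83  83  84  80  78  84  97  90  86  98  92  88 105 106  91  81  81  85
  105 142]
 [ 80  75  73  69  67  76 100 101  93 10
[... 1301 characters left out ...]
  61  60
   60  86]
 [ 65  54  57  70  82  76  88 106  96  87 100  93  85 102 110  85  57  47
   49  84]
 [ 71  56  57  66  78  70  75 102 103  91 101  97  84  91 104  89  59  44
   48  75]
 [ 75  59  55  60  70  77  76 100 110  94  83  75  67  66  79  71  52  43
   44  56]
 [ 77  63  49  55  69  88  79  89 105  89  62  48  43  44  49  49  49  47
   45  47]
 [ 79  70  53  54  66  79  65  65  80  70  51  41  40  42  43  50  63  66
   58  55]
 [ 80  77  61  57  59  58  47  49  60  56  53  51  49  45  47  62  74  78
   73  71]
 [ 81  79  72  68  61  54  53  64  70  71  73  74  70  58  56  70  78  81
   80  80]
 [ 79  79  78  76  72  70  72  77  80  83  83  85  81  74  72  77  79  81
   81  81]]
```

Request:
carry_out --deltas '[[[0,0,0,0,0,-0.854,1],[0,0,0,0,0,-0.854,1],[0,0,0,0,0,-0.854,1],[0,0,0,0,0,-0.854,1],[0,0,0,0,0,-0.854,1],[-0.5,-0.95,0.1,0,0,0,1],[-0.5,-0.95,0.1,0,0,0,1],[-0.5,-0.95,0.1,0,0,0,1],[-0.5,-0.95,0.1,0,0,0,1],[-0.5,-0.95,0.1,0,0,0,1],[-0.5,-0.95,0.1,0,0,0,1],[-0.5,-0.95,0.1,0,0,0,1]]]'

```text
time: 1.6
position: [0.3496, 0.3949, 0.2035]
ee_rot: [-0.088, 0.996, -0.0, -0.0]
ft_force: [0.5, -0.5, 1.1]
gripper_width: 0.0883
grasp_force: 0.0
```

Request:
carry_out --deltas '[[[-0.5,-0.95,0.3,0,0,0,1],[-0.5,-0.95,0.3,0,0,0,1],[-0.5,-0.95,0.3,0,0,0,1],[-0.5,-0.95,0.3,0,0,0,1],[-0.5,-0.95,0.3,0,0,0,1],[-0.5,-0.95,0.3,0,0,0,1],[-0.5,-0.95,0.3,0,0,0,1],[-0.5,-0.95,0.3,0,0,0,1],[-0.5,-0.95,0.3,0,0,0,1],[-0.5,-0.95,0.3,0,0,0,1],[-0.5,-0.95,0.3,0,0,0,1],[0,0,0,0,0,0,1]]]'

```text
time: 3.1
position: [0.4948, 0.2081, 0.1373]
ee_rot: [-0.087, 0.996, -0.0, -0.001]
ft_force: [0.2, -0.0, 0.4]
gripper_width: 0.088
grasp_force: 0.0
```

```bash
cat >> h.py <<'E'
def to(target,yaw_deg):
    "units to go (x,y,z,turn z) to a TCP target with the tool pointing down, tool x at yaw or yaw+180"
    s=bot.read_state();M=R.from_quat(s["ee_rot"]);m=M.as_matrix();y=np.degrees(np.arctan2(m[1,0],m[0,0]))
    d=(yaw_deg-y+90)%180-90; tilt=np.degrees(np.arccos(-m[2,2]))
    print("pos",np.round(s["position"],4),"yaw",y.round(2),"tilt",tilt.round(2),"F",np.round(s["ft_force"],2),"w",round(s["gripper_width"],4),"t",s["time"])
    print("tool units",np.round(m.T@(np.array(target)-s["position"])/.02,2),"az",round(-np.radians(d)/.15,3), "q",np.round(s["joint_pos"],2))
E
python3 - <<'E'
from h import *
to((.497,.208,.036),10.1)
print("restboard centre",plane("top",(252.4,266.3),.01))
E
```

```text
pos [0.4948 0.2081 0.1373] yaw -169.99 tilt 0.07 F [ 0.16 -0.01  0.41] w 0.088 t 3.1
tool units [-0.11 -0.02  5.07] az -0.011 q [ 0.18  0.19  1.78 -0.    1.18 -1.57]
restboard centre [0.49051487 0.20445381 0.01      ]
```

Request:
carry_out --deltas '[[[-0.1,0,0.85,0,0,0,1],[0,0,0.85,0,0,0,1],[0,0,0.85,0,0,0,1],[0,0,0.85,0,0,0,1],[0,0,0.85,0,0,0,1],[0,0,0.8,0,0,0,1],[0,0,0,0,0,0,1],[0,0,0,0,0,0,-1],[0,0,0,0,0,0,-1],[0,0,0,0,0,0,-1],[0,0,0,0,0,0,-1],[0,0,0,0,0,0,-1]]]'

```text
time: 4.6
position: [0.4966, 0.2096, 0.0372]
ee_rot: [-0.088, 0.996, 0.0, 0.0]
ft_force: [-0.0, -0.7, -0.1]
gripper_width: 0.0403
grasp_force: 0.0
```

Request:
carry_out --deltas '[[[0,0,0,0,0,0,-1],[0,0,0,0,0,0,-1],[0,0,0,0,0,0,-1],[0,0,0,0,0,0,-1]]]'

```text
time: 5.1
position: [0.497, 0.2073, 0.0375]
ee_rot: [-0.089, 0.996, -0.002, -0.0]
ft_force: [-1.0, -11.9, 4.2]
gripper_width: 0.0126
grasp_force: 28.9
```

```bash
python3 - <<'E'
from h import *
to((.497,.208,.036),10.1)
E
```

```text
pos [0.497  0.2073 0.0375] yaw -169.84 tilt 0.22 F [ -0.97 -11.87   4.23] w 0.0126 t 5.1
tool units [-0.    0.03  0.07] az 0.007 q [ 0.18  0.34  1.82 -0.    0.98 -1.57]
```

Request:
carry_out --deltas '[[[0,0,0,0,0,0,-1],[0,0,-0.2,0,0,0,-1],[0,0,-0.4,0,0,0,-1],[0,0,-0.8,0,0,0,-1],[0,0,-1,0,0,0,-1],[0,0,-1,0,0,0,-1],[0,0,-1,0,0,0,-1],[0,0,0,0,0,0,-1],[0,0,0,0,0,0,-1]]]'

```text
time: 6.22
position: [0.4961, 0.2097, 0.1248]
ee_rot: [-0.088, 0.996, 0.0, -0.0]
ft_force: [-0.2, -0.8, -2.3]
gripper_width: 0.0125
grasp_force: 27.3
```

```bash
python3 - <<'E'
from h import *
s=cams.read_camera("scene");t=cams.read_camera("top");cv2.imwrite("pics/s1.png",s);cv2.imwrite("pics/t1.png",t)
a=cv2.resize(s[110:230,355:435],None,fx=4.8,fy=4.8,interpolation=cv2.INTER_CUBIC)
b=cv2.resize(t[190:310,205:285],None,fx=4.8,fy=4.8,interpolation=cv2.INTER_CUBIC)
cv2.imwrite("pics/c3.png",np.hstack([a,b]))
to((.497,.208,.136),10.1)
E
```

```text
pos [0.4957 0.2095 0.1241] yaw -169.87 tilt 0.1 F [-0.78  0.29 -2.25] w 0.0126 t 6.325
tool units [-0.05 -0.09 -0.6 ] az 0.004 q [ 0.18  0.21  1.78  0.    1.16 -1.57]
```

View pics/c3.png

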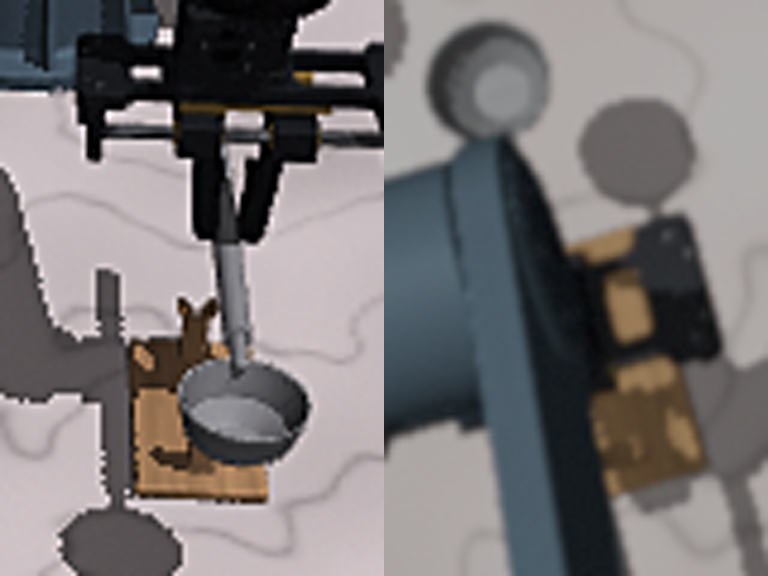

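The view shows the ladle clear of the rest, held level, with the bowl upright at scene crop (243,412) and top crop (488,80).

Request:
carry_out --deltas '[[[0,-0.3,0,0,0,-0.19,-1],[0.25,-0.9,0,0,0,0,-1],[0.25,-0.9,0,0,0,0,-1],[0.25,-0.9,0,0,0,0,-1],[0.25,-0.9,0,0,0,0,-1],[0.25,-0.9,0,0,0,0,-1],[0.25,-0.9,0,0,0,0,-1],[0.25,-0.9,0,0,0,0,-1],[0.25,-0.9,0,0,0,0,-1],[0.25,-0.9,0,0,0,0,-1]]]'

```text
time: 7.58
position: [0.4863, 0.0344, 0.1252]
ee_rot: [-0.102, 0.995, -0.0, 0.0]
ft_force: [1.1, 0.5, -2.0]
gripper_width: 0.0122
grasp_force: 27.3
```

Request:
carry_out --deltas '[[[0.25,-0.9,0,0,0,0,-1],[0.25,-0.9,0,0,0,0,-1],[0.25,-0.9,0,0,0,0,-1],[0.25,-0.9,0,0,0,0,-1],[0.25,-0.9,0,0,0,0,-1],[0.25,-0.9,0,0,0,0,-1],[0.25,-0.9,0,0,0,0,-1],[0.25,-0.9,0,0,0,0,-1],[0.25,-0.9,0,0,0,0,-1],[0.25,-0.9,0,0,0,0,-1],[0,0,0,0,0,0,-1]]]'

```text
time: 8.95
position: [0.4743, -0.1519, 0.1251]
ee_rot: [-0.101, 0.995, -0.0, 0.0]
ft_force: [-0.3, -0.4, -1.9]
gripper_width: 0.0126
grasp_force: 27.5
```

```bash
python3 - <<'E'
from h import *
to((.470,-.170,.1025),11.5)
s=cams.read_camera("scene");t=cams.read_camera("top");cv2.imwrite("pics/s2.png",s);cv2.imwrite("pics/t2.png",t)
a=cv2.resize(s[90:220,235:315],None,fx=4.6,fy=4.6,interpolation=cv2.INTER_CUBIC)
b=cv2.resize(t[180:310,340:420],None,fx=4.6,fy=4.6,interpolation=cv2.INTER_CUBIC)
cv2.imwrite("pics/c4.png",np.hstack([a,b]))
E
```

```text
pos [ 0.4743 -0.1519  0.1251] yaw -168.35 tilt 0.02 F [-0.28 -0.41 -1.91] w 0.0126 t 8.95
tool units [ 0.39 -0.84  1.13] az 0.017 q [-0.55  0.12  1.88 -0.    1.14 -2.32]
```

View pics/c4.png

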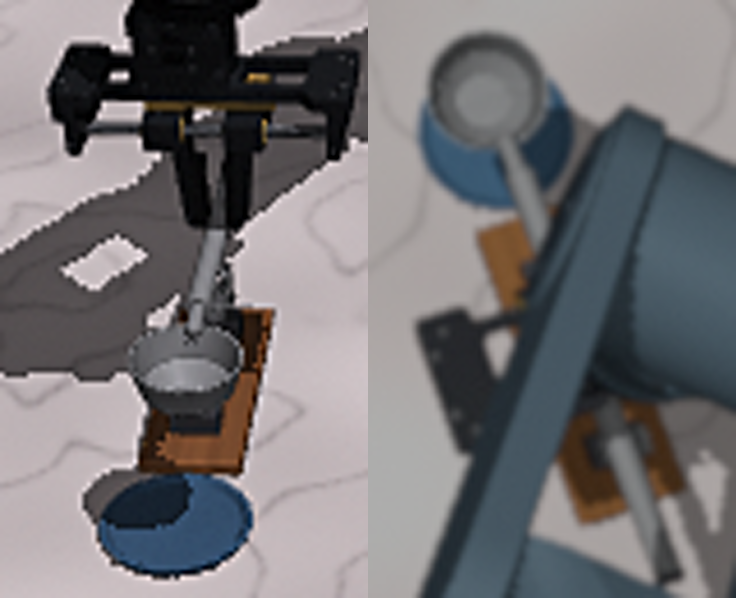

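Both views show the bowl at top crop (487,90), the rear end at (668,570), and the shaft in line with the rail but still beside it. I'll measure the offset in hand next.

```bash
python3 - <<'E'
from h import *
s=bot.read_state();p=s["position"];a=np.radians(11.65);u=np.array([np.cos(a),np.sin(a)]);v=np.array([-u[1],u[0]])
z=p[2]+.0175
def rep(nm,q):
    d=q[:2]-p[:2];print(nm,q.round(4),"along",(d@u).round(4),"side",(d@v).round(4))
rep("bowl top",plane("top",(340+(487-368)/4.6,180+90/4.6),z))
rep("end top",plane("top",(340+(668-368)/4.6,180+572/4.6),z))
rep("bowl scene",plane("scene",(235+186/4.6,90+361/4.6),z))
print(tri((235+186/4.6,90+361/4.6),(340+(487-368)/4.6,180+90/4.6)))
# shaft mid-line in top where seen behind the gripper
for c in((518,170),(532,220),(628,440),(645,500)):rep("shaft",plane("top",(340+(c[0]-368)/4.6,180+c[1]/4.6),z))
E
```

```text
bowl top [ 0.6168 -0.1196  0.1424] along 0.146 side 0.0014
end top [ 0.3492 -0.1777  0.1424] along -0.1279 side -0.0015
bowl scene [ 0.6288 -0.1149  0.1424] along 0.1587 side 0.0035
(array([ 0.61821209, -0.12017856,  0.13431991]), np.float64(0.0010617635747009625))
shaft [ 0.5702 -0.1302  0.1424] along 0.0982 side 0.0004
shaft [ 0.5419 -0.1338  0.1424] along 0.0698 side 0.0026
shaft [ 0.4189 -0.1675  0.1424] along -0.0575 side -0.0056
shaft [ 0.387  -0.1715  0.1424] along -0.0895 side -0.0031
```

Request:
carry_out --deltas '[[[0.2,-0.42,0,0,0,0.03,-1],[0.19,-0.42,0,0,0,0,-1],[0,0,0.4,0,0,0,-1],[0,0,0.4,0,0,0,-1],[0,0,0.3,0,0,0,-1],[0,0,0,0,0,0,-1],[0,0,0,0,0,0,-1]]]'

```text
time: 9.93
position: [0.4701, -0.1685, 0.1031]
ee_rot: [-0.1, 0.995, -0.0, 0.0]
ft_force: [0.1, 0.6, -1.8]
gripper_width: 0.0125
grasp_force: 27.3
```

```bash
python3 - <<'E'
from h import *
to((.470,-.170,.082),11.3)
s=cams.read_camera("scene");t=cams.read_camera("top");cv2.imwrite("pics/s3.png",s);cv2.imwrite("pics/t3.png",t)
a=cv2.resize(s[90:220,235:315],None,fx=4.6,fy=4.6,interpolation=cv2.INTER_CUBIC)
b=cv2.resize(t[180:310,340:420],None,fx=4.6,fy=4.6,interpolation=cv2.INTER_CUBIC)
cv2.imwrite("pics/c5.png",np.hstack([a,b]))
E
```

```text
pos [ 0.4701 -0.1685  0.1031] yaw -168.49 tilt 0.0 F [ 0.09  0.58 -1.8 ] w 0.0125 t 9.925
tool units [ 0.02 -0.08  1.05] az 0.024 q [-0.58  0.15  1.89  0.    1.1  -2.35]
```

View pics/c5.png

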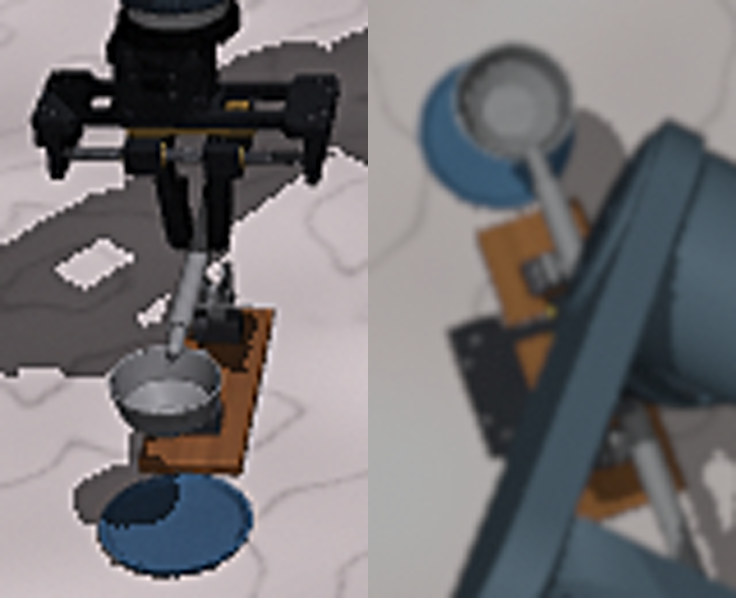

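The scene crop shows the bowl at (165,392), and the rear clip at (222,268) just right of the shaft. In the top crop the bowl is at (513,97) and the shaft partly covers the far clip at (545,270). I'll check this parallax numerically.

```bash
python3 - <<'E'
from h import *
a=np.radians(11.3);u=np.array([np.cos(a),np.sin(a)]);o=np.array([.470,-.170])
for x in(-.131,-.09,-.055,.055,.08,.1,.15):
    P=[*(o+x*u),.1206];T=(proj("top",P)-(340,180))*4.6+(368,0);S=(proj("scene",P)-(235,90))*4.6
    print(x,"top crop",T.round(0),"scene crop",S.round(0))
for x in(-.055,.055):
    P=[*(o+x*u),.076];print("lip",x,((proj("top",P)-(340,180))*4.6+(368,0)).round(0),((proj("scene",P)-(235,90))*4.6).round(0))
# shaft centre per row in top (bright grey strip)
g=cv2.imread("pics/t3.png",0)
for y in(214,218,222,226,276,284,292):print(y,g[y,370:412] if y<240 else g[y,390:420])
E
```

```text
-0.131 top crop [695. 580.] scene crop [223. 148.]
-0.09 top crop [668. 506.] scene crop [215. 176.]
-0.055 top crop [645. 443.] scene crop [207. 202.]
0.055 top crop [576. 252.] scene crop [182. 288.]
0.08 top crop [561. 210.] scene crop [175. 310.]
0.1 top crop [549. 176.] scene crop [170. 327.]
0.15 top crop [519.  93.] scene crop [156. 374.]
lip -0.055 [630. 444.] [212. 257.]
lip 0.055 [564. 261.] [187. 345.]
214 [ 92  88  84  78  89 113 124 113  85  56  44  39  43  63  87  96  98  98
  98  98  97  97  97  97  96  89  82  66  47  48  64  69  68  76  78  78
  77  76  75  75  73  70]
218 [ 82  75  60  49  45  64 100 121 122 105  81  68  85  96  98  99  99  98
  99  99  99  99  96  83  58  36  36  47  64  74  73  77  80  80  81  79
  81  80  82  81  76  60]
222 [ 80  80  79  78  72  70  81 105 124 132 128 116 100  91  86  87  96  99
  99 100  96  76  49  33  34  46  62  74  72  71  78  80  80  80  80  80
  80  80  81  71  57  64]
226 [142 139 121 111 118 113 105  92  98 116 129 131 123 106  88  75  66  76
  88  75  48  33  44  50  63  79  81  72  75  80  81  79  79  80  80  79
  81  77  64  63  77  86]
276 [ 58  44  57  83  79  70  64  66  82 102 109 101  86  62  49  59  80  92
  95  95  96  96  96  96  96  96  96  96  96  96]
284 [ 45  47  47  48  47  48  49  48  54  78 106 122 128 125 111  90  70  54
  62  83  93  96 111 146 162 165 165 165 166 160]
292 [ 86  94  98 109 132 144 155 161 162 164 164 158 136 119 122 127 124 108
  95 122 136 118  99  96  95 102 130 156 159 130]
```

Request:
carry_out --deltas '[[[0,-0.08,0.2,0,0,0.02,-1],[0,0,0.2,0,0,0,-1],[0,0,0.2,0,0,0,-1],[0,0,0.2,0,0,0,-1],[0,0,0.2,0,0,0,-1],[0,0,0,0,0,0,-1]]]'

```text
time: 10.78
position: [0.47, -0.1699, 0.0826]
ee_rot: [-0.099, 0.995, 0.0, -0.0]
ft_force: [0.1, -0.6, -2.4]
gripper_width: 0.0125
grasp_force: 27.3
```

Request:
carry_out --deltas '[[[0,0,0.1,0,0,0,-1],[0,0,0.1,0,0,0,-1],[0,0,0,0,0,0,-1]]]'

```text
time: 11.15
position: [0.4702, -0.17, 0.0789]
ee_rot: [-0.099, 0.995, 0.0, -0.0]
ft_force: [0.9, 0.0, -1.7]
gripper_width: 0.0123
grasp_force: 27.3
```

Request:
carry_out --deltas '[[[0,0,0.1,0,0,0,-1],[0,0,0.1,0,0,0,-1],[0,0,0,0,0,0,-1]]]'

```text
time: 11.52
position: [0.4701, -0.17, 0.0748]
ee_rot: [-0.099, 0.995, 0.0, -0.0]
ft_force: [0.3, -0.1, -1.8]
gripper_width: 0.0124
grasp_force: 27.3
```

Request:
carry_out --deltas '[[[0,0,0.1,0,0,0,-1],[0,0,0.1,0,0,0,-1],[0,0,0,0,0,0,-1]]]'

```text
time: 11.9
position: [0.4702, -0.17, 0.0708]
ee_rot: [-0.099, 0.995, 0.0, -0.0]
ft_force: [-0.3, -0.7, -2.7]
gripper_width: 0.0124
grasp_force: 27.3
```

Request:
carry_out --deltas '[[[0,0,0.1,0,0,0,-1],[0,0,0.1,0,0,0,-1],[0,0,0,0,0,0,-1]]]'

```text
time: 12.28
position: [0.4702, -0.17, 0.0668]
ee_rot: [-0.099, 0.995, 0.0, -0.0]
ft_force: [-1.5, -0.3, -2.2]
gripper_width: 0.0127
grasp_force: 27.3
```

Request:
carry_out --deltas '[[[0,0,0.1,0,0,0,-1],[0,0,0,0,0,0,-1]]]'

```text
time: 12.52
position: [0.4702, -0.17, 0.0649]
ee_rot: [-0.099, 0.995, 0.0, -0.0]
ft_force: [-0.1, 0.0, -2.1]
gripper_width: 0.0125
grasp_force: 27.3
```

Request:
carry_out --deltas '[[[0,0,0.1,0,0,0,-1],[0,0,0,0,0,0,-1]]]'

```text
time: 12.78
position: [0.4702, -0.17, 0.0628]
ee_rot: [-0.099, 0.995, 0.0, -0.0]
ft_force: [-0.5, 1.1, -2.3]
gripper_width: 0.0124
grasp_force: 27.3
```

Request:
carry_out --deltas '[[[0,0,0.1,0,0,0,-1],[0,0,0,0,0,0,-1]]]'

```text
time: 13.02
position: [0.4702, -0.17, 0.0608]
ee_rot: [-0.099, 0.995, 0.0, -0.0]
ft_force: [-0.5, -0.0, -3.0]
gripper_width: 0.0127
grasp_force: 27.3
```

Request:
carry_out --deltas '[[[0,0,0.1,0,0,0,-1],[0,0,0,0,0,0,-1]]]'

```text
time: 13.28
position: [0.4707, -0.1706, 0.0593]
ee_rot: [-0.099, 0.995, -0.0, 0.0]
ft_force: [0.8, -1.8, -1.4]
gripper_width: 0.0126
grasp_force: 27.6
```

Request:
carry_out --deltas '[[[0,0,0.1,0,0,0,-1],[0,0,0,0,0,0,-1]]]'

```text
time: 13.52
position: [0.4711, -0.1708, 0.0576]
ee_rot: [-0.099, 0.995, -0.001, 0.001]
ft_force: [1.8, -3.5, 2.7]
gripper_width: 0.0126
grasp_force: 28.4
```

Request:
carry_out --deltas '[[[0,-0.07,0,0,0,0,-1],[0,0,0,0,0,0,-1]]]'

```text
time: 13.78
position: [0.4712, -0.1715, 0.0575]
ee_rot: [-0.099, 0.995, -0.0, 0.001]
ft_force: [1.8, 0.3, 5.1]
gripper_width: 0.0126
grasp_force: 28.9
```

```bash
python3 -c "
from h import *
to((.4707,-.1706,.0465),11.3);print(bot.read_state()['moment'])"
```

```text
pos [ 0.4712 -0.1715  0.0575] yaw -168.68 tilt 0.06 F [1.83 0.31 5.11] w 0.0126 t 13.775
tool units [0.01 0.05 0.55] az 0.002 q [-0.59  0.23  1.91  0.    1.   -2.36]
[ 0.07441319 -0.25865541 -0.06508947]
```

Request:
carry_out --deltas '[[[0,0,0,0,-0.15,0,-1],[0,0,0,0,0,0,-1]]]'

```text
time: 14.02
position: [0.4705, -0.1713, 0.057]
ee_rot: [-0.099, 0.995, 0.001, 0.012]
ft_force: [3.0, -0.4, 2.7]
gripper_width: 0.0126
grasp_force: 28.5
```

```bash
python3 -c "
from h import *
to((.4707,-.1706,.0465),11.3);print(bot.read_state()['moment'])"
```

```text
pos [ 0.4705 -0.1713  0.057 ] yaw -168.69 tilt 1.34 F [ 3.01 -0.42  2.74] w 0.0126 t 14.025
tool units [-0.    0.03  0.52] az 0.001 q [-0.6   0.22  1.93  0.02  0.98 -2.38]
[ 0.11852569 -0.44305269  0.01363447]
```

Request:
carry_out --deltas '[[[0,0,0.1,0,0,0,-1],[0,0,0,0,0,0,-1]]]'

```text
time: 14.28
position: [0.4702, -0.1714, 0.0547]
ee_rot: [-0.099, 0.995, 0.001, 0.011]
ft_force: [0.9, -0.6, 2.2]
gripper_width: 0.0125
grasp_force: 28.4
```

```bash
python3 -c "
from h import *
to((.4707,-.1706,.0465),11.3);print(bot.read_state()['moment'])"
```

```text
pos [ 0.4702 -0.1714  0.0547] yaw -168.68 tilt 1.25 F [ 0.9  -0.63  2.18] w 0.0125 t 14.275
tool units [-0.02  0.03  0.41] az 0.002 q [-0.6   0.22  1.93  0.02  0.97 -2.38]
[-0.04711285 -0.17756908  0.06155969]
```

Request:
carry_out --deltas '[[[0,0,0.1,0,0,0,-1],[0,0,0,0,0,0,-1]]]'

```text
time: 14.52
position: [0.4701, -0.1712, 0.0524]
ee_rot: [-0.099, 0.995, 0.002, 0.011]
ft_force: [0.4, 0.4, -0.3]
gripper_width: 0.0126
grasp_force: 28.3
```

```bash
python3 -c "
from h import *
to((.4707,-.1706,.0465),11.3);print(bot.read_state()['moment'])"
```

```text
pos [ 0.4701 -0.1712  0.0524] yaw -168.68 tilt 1.23 F [ 0.37  0.41 -0.31] w 0.0126 t 14.525
tool units [-0.03  0.02  0.29] az 0.002 q [-0.6   0.23  1.93  0.02  0.97 -2.38]
[-0.11192158 -0.11284806  0.04531335]
```

Request:
carry_out --deltas '[[[0,0,0.1,0,0,0,-1],[0,0,0,0,0,0,-1]]]'

```text
time: 14.78
position: [0.4703, -0.1712, 0.0504]
ee_rot: [-0.099, 0.995, 0.001, 0.011]
ft_force: [0.4, -1.2, -2.5]
gripper_width: 0.0126
grasp_force: 28.0
```

Request:
carry_out --deltas '[[[0,0,0.06,0,0,0,-1],[0,0,0,0,0,0,-1]]]'

```text
time: 15.02
position: [0.4705, -0.1713, 0.0496]
ee_rot: [-0.099, 0.995, 0.001, 0.011]
ft_force: [0.1, -1.1, -1.5]
gripper_width: 0.013
grasp_force: 28.0
```

```bash
python3 -c "
from h import *
to((.4707,-.1706,.0465),11.3);print(bot.read_state()['moment'])"
```

```text
pos [ 0.4705 -0.1713  0.0496] yaw -168.67 tilt 1.27 F [ 0.08 -1.13 -1.46] w 0.013 t 15.025
tool units [-0.01  0.03  0.15] az 0.003 q [-0.6   0.23  1.93  0.02  0.96 -2.38]
[-0.11498392 -0.00356767  0.0235225 ]
```

Request:
carry_out --deltas '[[[0,0,0.06,0,0,0,-1],[0,0,0,0,0,0,-1]]]'

```text
time: 15.28
position: [0.4707, -0.1713, 0.0485]
ee_rot: [-0.099, 0.995, 0.001, 0.011]
ft_force: [0.4, 0.3, -1.9]
gripper_width: 0.0129
grasp_force: 27.8
```

Request:
carry_out --deltas '[[[0,0,0.06,0,0,0,-1],[0,0,0,0,0,0,-1]]]'

```text
time: 15.52
position: [0.4708, -0.1713, 0.0473]
ee_rot: [-0.099, 0.995, 0.001, 0.011]
ft_force: [1.0, -0.4, -2.9]
gripper_width: 0.0124
grasp_force: 27.2
```

```bash
python3 -c "
from h import *
to((.4707,-.1706,.0465),11.3);print(bot.read_state()['moment'])"
```

```text
pos [ 0.4708 -0.1713  0.0473] yaw -168.67 tilt 1.29 F [ 1.01 -0.39 -2.94] w 0.0124 t 15.525
tool units [-0.    0.04  0.04] az 0.003 q [-0.6   0.24  1.93  0.02  0.96 -2.38]
[-0.07073038 -0.18393062  0.01834188]
```

Request:
carry_out --deltas '[[[0,0,0.06,0,0,0,-1],[0,0,0,0,0,0,-1]]]'

```text
time: 15.78
position: [0.4708, -0.1713, 0.046]
ee_rot: [-0.099, 0.995, 0.001, 0.011]
ft_force: [2.4, -0.7, -2.7]
gripper_width: 0.0123
grasp_force: 26.9
```

Request:
carry_out --deltas '[[[0,0,0.05,0,0,0,-1],[0,0,0,0,0,0,-1]]]'

```text
time: 16.02
position: [0.4709, -0.1715, 0.0454]
ee_rot: [-0.099, 0.995, 0.001, 0.011]
ft_force: [0.3, -0.1, 0.5]
gripper_width: 0.0126
grasp_force: 28.1
```

```bash
python3 - <<'E'
from h import *
to((.4707,-.1706,.0465),11.3);print(bot.read_state()['moment'])
s=cams.read_camera("scene");t=cams.read_camera("top")
a=cv2.resize(s[100:220,235:315],None,fx=4.8,fy=4.8,interpolation=cv2.INTER_CUBIC)
b=cv2.resize(t[190:310,340:420],None,fx=4.8,fy=4.8,interpolation=cv2.INTER_CUBIC)
cv2.imwrite("pics/c6.png",np.hstack([a,b]))
E
```

```text
pos [ 0.4709 -0.1715  0.0454] yaw -168.67 tilt 1.29 F [ 0.27 -0.05  0.55] w 0.0126 t 16.025
tool units [-0.    0.05 -0.06] az 0.003 q [-0.6   0.24  1.93  0.02  0.95 -2.38]
[-0.08697834  0.08653725 -0.00732389]
```

View pics/c6.png

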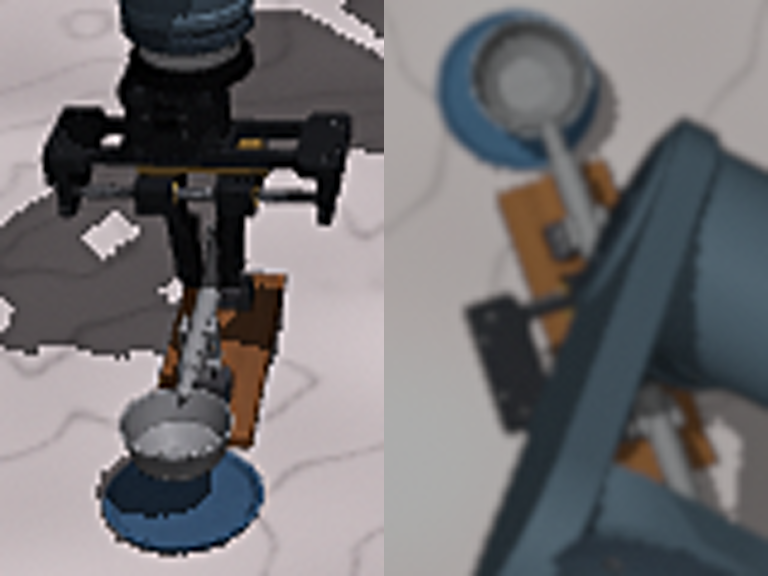

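The view shows the shaft down in both clips (far clip at scene crop (215,380)) and the bowl over the dish. I'll press until the saddle force rises clearly.

Request:
carry_out --deltas '[[[0,0,0.05,0,0,0,-1],[0,0,0,0,0,0,-1]]]'

```text
time: 16.38
position: [0.471, -0.1715, 0.0452]
ee_rot: [-0.099, 0.995, 0.001, 0.011]
ft_force: [-4.0, 1.4, 10.3]
gripper_width: 0.0125
grasp_force: 29.8
```

```bash
python3 -c "
from h import *
to((.4707,-.1706,.0465),11.3);print(bot.read_state()['moment'])"
```

```text
pos [ 0.471  -0.1715  0.0452] yaw -168.66 tilt 1.28 F [-4.05  1.36 10.3 ] w 0.0125 t 16.375
tool units [ 0.    0.05 -0.07] az 0.005 q [-0.6   0.24  1.93  0.02  0.95 -2.38]
[0.31624703 0.66652225 0.01007475]
```

Request:
carry_out --deltas '[[[0,0,-0.03,0,0.1,0,-1],[0,0,0,0,0,0,-1]]]'

```text
time: 16.62
position: [0.4707, -0.1716, 0.0452]
ee_rot: [-0.099, 0.995, 0.0, 0.003]
ft_force: [-3.5, 0.7, 7.6]
gripper_width: 0.0124
grasp_force: 29.3
```

```bash
python3 -c "
from h import *
to((.4707,-.1706,.0465),11.3);print(bot.read_state()['moment'])"
```

```text
pos [ 0.4707 -0.1716  0.0452] yaw -168.64 tilt 0.38 F [-3.47  0.71  7.56] w 0.0124 t 16.625
tool units [-0.01  0.05 -0.07] az 0.007 q [-0.59  0.25  1.92  0.01  0.97 -2.36]
[-0.04798852  0.76324488 -0.10337754]
```

Request:
carry_out --deltas '[[[0,0,-0.03,0,0,0,-1],[0,0,0,0,0,0,-0.6],[0,0,0,0,0,0,-0.2],[0,0,0,0,0,0,0.2],[0,0,0,0,0,0,0.6],[0,0,0,0,0,0,0.6],[0,0,0,0,0,0,0.6],[0,0,0,0,0,0,0.6]]]'

```text
time: 17.62
position: [0.4709, -0.1714, 0.0454]
ee_rot: [-0.099, 0.995, 0.0, 0.004]
ft_force: [0.8, -0.3, -0.5]
gripper_width: 0.0704
grasp_force: 0.0
```

Request:
carry_out --deltas '[[[0,0,-0.3,0,0,0,0.6],[0,0,-0.8,0,0,0,0.6],[0,0,-1,0,0,0,0.6],[0,0,-1,0,0,0,0.6],[0,0,-1,0,0,0,0.6],[0,0,-1,0,0,0,0.6],[0.5,0,-1,0,0,0,0.6],[1,0,-0.5,0,0,0,0.6],[1,0,0,0,0,0,0.6],[1,0,0,0,0,0,0.6],[1,0,0,0,0,0,0.6],[0,0,0,0,0,0,0.6]]]'

```text
time: 19.12
position: [0.3812, -0.1896, 0.1778]
ee_rot: [-0.098, 0.995, -0.0, 0.004]
ft_force: [0.2, -0.6, -0.0]
gripper_width: 0.0703
grasp_force: 0.0
```

```bash
python3 - <<'E'
from h import *
to((.4707,-.1706,.0465),11.3)
s=cams.read_camera("scene");t=cams.read_camera("top");cv2.imwrite("pics/s7.png",s);cv2.imwrite("pics/t7.png",t)
a=cv2.resize(s[110:220,240:310],None,fx=5.4,fy=5.4,interpolation=cv2.INTER_CUBIC)
b=cv2.resize(t[190:300,345:415],None,fx=5.4,fy=5.4,interpolation=cv2.INTER_CUBIC)
cv2.imwrite("pics/c7.png",np.hstack([a,b]))
E
```

```text
pos [ 0.3812 -0.1896  0.1778] yaw -168.76 tilt 0.49 F [ 0.24 -0.59 -0.03] w 0.0703 t 19.125
tool units [-4.52  0.07  6.6 ] az -0.007 q [-0.75 -0.13  2.01  0.01  1.26 -2.52]
```

View pics/c7.png

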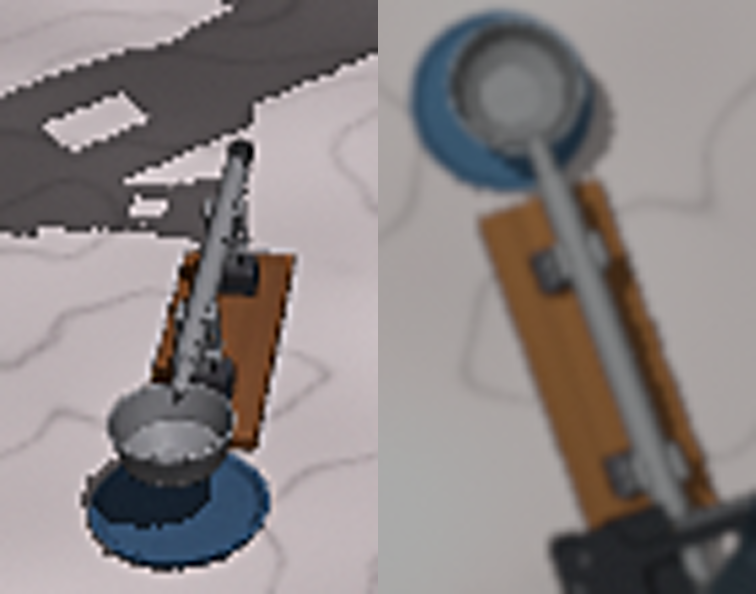

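The view shows the shaft lying in both clips, far at top crop (565,262) and near at (645,470), with the bowl at (516,88) over the dish. I'll verify the seating by lightly feeling the shaft's top near each clip with shut fingers.

Request:
carry_out --deltas '[[[-0.77,-0.02,0,0,0,0,-1],[-0.77,-0.02,0,0,0,0,-1],[-0.77,-0.02,0,0,0,0,-1],[-0.77,0,0,0,0,0,-1],[0,0,0.5,0,0,0,-1],[0,0,1,0,0,0,-1],[0,0,1,0,0,0,-1],[0,0,1,0,0,0,-1],[0,0,1,0,0,0,-1],[0,0,0.3,0,0,0,-1],[0,0,0,0,0,0,-1]]]'

```text
time: 20.6
position: [0.4425, -0.178, 0.0808]
ee_rot: [-0.099, 0.995, 0.001, 0.003]
ft_force: [0.7, -0.4, 0.3]
gripper_width: 0.0007
grasp_force: 0.0
```

Request:
carry_out --deltas '[[[0,0,0.1,0,0,0,-1],[0,0,0.1,0,0,0,-1],[0,0,0,0,0,0,-1]]]'

```text
time: 20.98
position: [0.4431, -0.1783, 0.0774]
ee_rot: [-0.099, 0.995, 0.0, 0.004]
ft_force: [0.1, -0.2, 0.2]
gripper_width: 0.0006
grasp_force: 0.0
```

Request:
carry_out --deltas '[[[0,0,0.1,0,0,0,-1],[0,0,0.08,0,0,0,-1],[0,0,0,0,0,0,-1]]]'

```text
time: 21.35
position: [0.4429, -0.1781, 0.0734]
ee_rot: [-0.099, 0.995, 0.0, 0.004]
ft_force: [-0.0, -1.0, 0.2]
gripper_width: 0.0007
grasp_force: 0.0
```

Request:
carry_out --deltas '[[[0,0,0.05,0,0,0,-1],[0,0,0,0,0,0,-1]]]'

```text
time: 21.6
position: [0.443, -0.1782, 0.0725]
ee_rot: [-0.099, 0.995, 0.0, 0.004]
ft_force: [0.3, 0.3, 0.1]
gripper_width: 0.0004
grasp_force: 0.0
```

Request:
carry_out --deltas '[[[0,0,0.05,0,0,0,-1],[0,0,0,0,0,0,-1]]]'

```text
time: 21.85
position: [0.443, -0.1782, 0.0715]
ee_rot: [-0.099, 0.995, 0.0, 0.004]
ft_force: [0.5, 0.2, 1.1]
gripper_width: 0.0006
grasp_force: 0.0
```

Request:
carry_out --deltas '[[[0,0,0.05,0,0,0,-1],[0,0,0,0,0,0,-1]]]'

```text
time: 22.1
position: [0.443, -0.1782, 0.0705]
ee_rot: [-0.099, 0.995, 0.0, 0.004]
ft_force: [0.2, 0.3, 0.4]
gripper_width: 0.0001
grasp_force: 0.0
```

Request:
carry_out --deltas '[[[0,0,0.05,0,0,0,-1],[0,0,0,0,0,0,-1]]]'

```text
time: 22.35
position: [0.443, -0.1782, 0.0695]
ee_rot: [-0.099, 0.995, 0.0, 0.004]
ft_force: [0.5, -0.5, 0.2]
gripper_width: 0.0004
grasp_force: 0.0
```

Request:
carry_out --deltas '[[[0,0,0.05,0,0,0,-1],[0,0,0,0,0,0,-1]]]'

```text
time: 22.6
position: [0.443, -0.1782, 0.0685]
ee_rot: [-0.099, 0.995, 0.0, 0.004]
ft_force: [-0.3, -0.1, -0.1]
gripper_width: 0.0003
grasp_force: 0.0
```

Request:
carry_out --deltas '[[[0,0,0.05,0,0,0,-1],[0,0,0,0,0,0,-1]]]'

```text
time: 22.85
position: [0.443, -0.1782, 0.0675]
ee_rot: [-0.099, 0.995, 0.0, 0.004]
ft_force: [-0.3, -0.4, -0.1]
gripper_width: 0.0004
grasp_force: 0.0
```

Request:
carry_out --deltas '[[[0,0,0.05,0,0,0,-1],[0,0,0,0,0,0,-1]]]'

```text
time: 23.1
position: [0.443, -0.1781, 0.0665]
ee_rot: [-0.099, 0.995, 0.0, 0.004]
ft_force: [0.3, 0.5, 0.8]
gripper_width: 0.0008
grasp_force: 0.0
```

Request:
carry_out --deltas '[[[0,0,0.05,0,0,0,-1],[0,0,0,0,0,0,-1]]]'

```text
time: 23.35
position: [0.443, -0.1782, 0.0655]
ee_rot: [-0.099, 0.995, 0.0, 0.004]
ft_force: [0.3, -0.2, 1.0]
gripper_width: 0.0005
grasp_force: 0.0
```

```bash
python3 - <<'E'
from h import *
s=cams.read_camera("scene");cv2.imwrite("pics/s8.png",s)
cv2.imwrite("pics/c8.png",cv2.resize(s[80:220,230:330],None,fx=4.2,fy=4.2,interpolation=cv2.INTER_CUBIC))
print(tri((271.7,188.1),(370.6,206.3)))
E
```

```text
(array([ 0.61284139, -0.14108368,  0.05749839]), np.float64(0.001664449862392069))
```

View pics/c8.png

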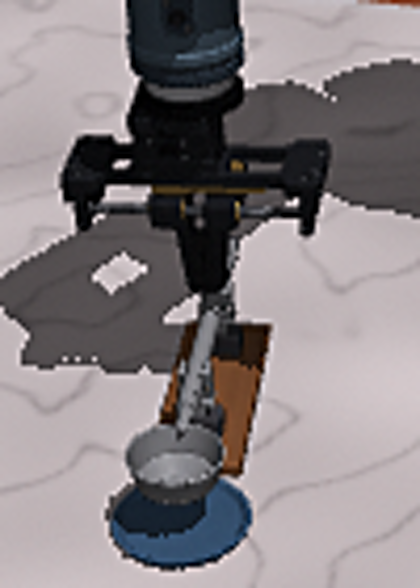

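The view shows the shut fingers just above the shaft, at crop (208,290). Their tips have not touched it, so I'll continue down.

Request:
carry_out --deltas '[[[0,0,0.05,0,0,0,-1],[0,0,0,0,0,0,-1]]]'

```text
time: 23.65
position: [0.443, -0.1782, 0.0645]
ee_rot: [-0.099, 0.995, 0.0, 0.004]
ft_force: [-0.0, 0.7, -0.3]
gripper_width: 0.0004
grasp_force: 0.0
```

Request:
carry_out --deltas '[[[0,0,0.05,0,0,0,-1],[0,0,0,0,0,0,-1]]]'

```text
time: 23.9
position: [0.443, -0.1781, 0.0635]
ee_rot: [-0.099, 0.995, 0.0, 0.004]
ft_force: [-0.0, -1.2, -0.3]
gripper_width: 0.0005
grasp_force: 0.0
```

Request:
carry_out --deltas '[[[0,0,0.05,0,0,0,-1],[0,0,0,0,0,0,-1]]]'

```text
time: 24.15
position: [0.4431, -0.1782, 0.0625]
ee_rot: [-0.099, 0.995, 0.0, 0.004]
ft_force: [-0.7, 0.2, -0.5]
gripper_width: 0.0009
grasp_force: 0.0
```

Request:
carry_out --deltas '[[[0,0,0.05,0,0,0,-1],[0,0,0,0,0,0,-1]]]'

```text
time: 24.4
position: [0.4431, -0.1781, 0.0615]
ee_rot: [-0.099, 0.995, 0.0, 0.004]
ft_force: [-0.4, -0.4, 0.2]
gripper_width: 0.0004
grasp_force: 0.0
```

```bash
python3 - <<'E'
from h import *
P=np.array([.443,-.1782,.0655])
f=lambda p:((proj("scene",p)-(230,80))*4.2).round(0)
print("tip exp in c8",f(P),"+19mm",f(P+[0,0,.019]))
o=np.array([.4709,-.1715]);u=np.array([.9806,.1959])
for z in(.055,.063):print(z,[f([*(o+x*u),z]) for x in(-.131,-.0285,.1,.15)])
s=cams.read_camera("scene");t=cams.read_camera("top")
a=cv2.resize(s[110:190,255:305],None,fx=7,fy=7,interpolation=cv2.INTER_CUBIC)
b=cv2.resize(t[220:300,365:415],None,fx=7,fy=7,interpolation=cv2.INTER_CUBIC)
cv2.imwrite("pics/c9.png",np.hstack([a,b]))
E
```

```text
tip exp in c8 [207. 307.] +19mm [205. 286.]
0.055 [array([228., 249.]), array([209., 318.]), array([182., 418.]), array([170., 461.])]
0.063 [array([228., 241.]), array([209., 310.]), array([181., 409.]), array([169., 452.])]
```

View pics/c9.png

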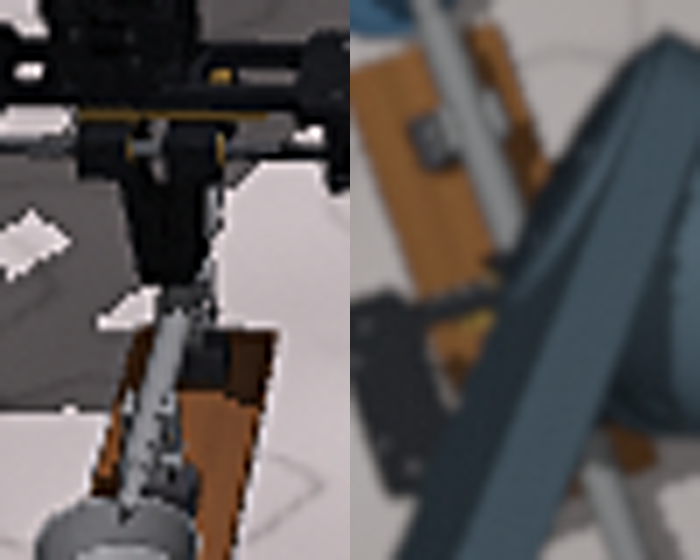

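The view shows the fingertips meeting the shaft at about scene crop (180,305), so contact should be close.

Request:
carry_out --deltas '[[[0,0,0.05,0,0,0,-1],[0,0,0,0,0,0,-1]]]'

```text
time: 24.75
position: [0.443, -0.1781, 0.0605]
ee_rot: [-0.099, 0.995, 0.0, 0.004]
ft_force: [0.1, -0.6, -0.0]
gripper_width: 0.0003
grasp_force: 0.0
```

Request:
carry_out --deltas '[[[0,0,0.05,0,0,0,-1],[0,0,0,0,0,0,-1]]]'

```text
time: 25.0
position: [0.443, -0.1781, 0.0595]
ee_rot: [-0.099, 0.995, 0.0, 0.004]
ft_force: [0.1, -0.2, -0.2]
gripper_width: 0.0002
grasp_force: 0.0
```

Request:
carry_out --deltas '[[[0,0,0.05,0,0,0,-1],[0,0,0,0,0,0,-1]]]'

```text
time: 25.25
position: [0.4431, -0.1781, 0.0585]
ee_rot: [-0.099, 0.995, 0.0, 0.004]
ft_force: [-0.5, -0.3, 0.0]
gripper_width: 0.0006
grasp_force: 0.0
```

Request:
carry_out --deltas '[[[0,0,0.05,0,0,0,-1],[0,0,0,0,0,0,-1]]]'

```text
time: 25.5
position: [0.4431, -0.1781, 0.0575]
ee_rot: [-0.099, 0.995, 0.0, 0.004]
ft_force: [0.5, 0.2, -0.6]
gripper_width: 0.0008
grasp_force: 0.0
```

Request:
carry_out --deltas '[[[0,0,0.05,0,0,0,-1],[0,0,0,0,0,0,-1]]]'

```text
time: 25.75
position: [0.4431, -0.1781, 0.0565]
ee_rot: [-0.099, 0.995, 0.0, 0.004]
ft_force: [0.4, 0.0, -0.4]
gripper_width: 0.0008
grasp_force: 0.0
```

```bash
python3 - <<'E'
from h import *
print("rest bowl",tri((400.2,218.7),(235.9,212.8)),"seated bowl",tri((271.7,188.1),(370.6,206.3)))
s=cams.read_camera("scene")
g=cv2.cvtColor(s,cv2.COLOR_BGR2GRAY)
print(proj("scene",bot.read_state()["position"]));print(g[140:164,270:292])
E
```

```text
rest bowl (array([0.64006989, 0.2333782 , 0.04814773]), np.float64(0.002963416443027336)) seated bowl (array([ 0.61284139, -0.14108368,  0.05749839]), np.float64(0.001664449862392069))
[279.49999288 155.35912272]
[[ 87  91  62   4   9   9  11   8   7  11  10  12  10   4  20 130 165 206
  195 193 194 193]
 [ 88  91  97   5   9  12  10  11  10  10  12  13  11   4  17 119  62 205
  197 193 193 193]
 [ 87  88  96  22   4  10  10  11   4   8  11   9   9   3  54  96  54 205
  196 192 192 192]
 [ 85  88  95  45   7  11  11   8   4  10  10  10  10   1  55  61 203 199
  193 192 192 191]
 [ 85  86  93  39   3  10  10  10   6   9  11  13  11   0  28 167 207 195
  194 192 191 192]
 [ 86  86  90  95   6   8  10  11   5   8  11   9  11   4   2 166 202 193
  191 191 190 190]
 [ 84  85  87  96   5   9   9  11   3  11  10  12  10   3   0 218 201 191
  189 189 190 190]
 [ 84  85  85  95  22   8  10   8  12  12   8  13  10   0  50 130 200 191
  190 189 188 188]
 [ 85  83  86  91  43   8   9   8  11   7   9  12   9   0  86 117 200 191
  187 188 187 188]
 [ 83  83  84  90  34   3  10   7  10   9  11  13 
[... 645 characters left out ...]
9 117  67  78  86  87 157 150
  147 144 207 205]
 [ 83 213  80 219  67  28  17  62 124 135 133 103  43  58  25  20  35  34
   38  33  55  51]
 [ 71  95  68 104  22  23  18 102 131 137 129  79  56  57  20  17  17  13
   26  24  25  23]
 [ 78  78  81  67  25  27  23 119 134 138 121  49  39  45  21  20  22   9
   33  31  33  29]
 [ 81  82  88  37  29  24  51 121 137 136 116  25  25  30  32  33  36   7
   35  33  32  30]
 [ 79  84  88  37  29  23  92 129 139 133 106  16  21  25  26  25  25   3
   35  33  32  30]
 [ 81  84  70  27  30  21 111 134 135 127  69  27  23  24  24  25  25  13
   34  33  32  28]
 [ 79  83  69  29  25  32 122 137 139 120  46  18  21  26  25  24  24  18
   34  34  34  31]]
```

Request:
carry_out --deltas '[[[0,0,0.05,0,0,0,-1],[0,0,0,0,0,0,-1]]]'

```text
time: 26.05
position: [0.4431, -0.1781, 0.0555]
ee_rot: [-0.099, 0.995, 0.0, 0.004]
ft_force: [-0.3, -0.3, -0.1]
gripper_width: 0.0005
grasp_force: 0.0
```

Request:
carry_out --deltas '[[[0,0,0.05,0,0,0,-1],[0,0,0,0,0,0,-1]]]'

```text
time: 26.3
position: [0.4431, -0.1781, 0.0545]
ee_rot: [-0.099, 0.995, 0.0, 0.004]
ft_force: [1.0, 0.4, -0.2]
gripper_width: 0.0008
grasp_force: 0.0
```

Request:
carry_out --deltas '[[[0,0,0.05,0,0,0,-1],[0,0,0,0,0,0,-1]]]'

```text
time: 26.55
position: [0.4432, -0.1782, 0.0535]
ee_rot: [-0.099, 0.995, 0.0, 0.004]
ft_force: [0.1, -0.1, 0.2]
gripper_width: 0.0003
grasp_force: 0.0
```

Request:
carry_out --deltas '[[[0,0,0.05,0,0,0,-1],[0,0,0,0,0,0,-1]]]'

```text
time: 26.8
position: [0.4431, -0.1781, 0.0525]
ee_rot: [-0.099, 0.995, 0.0, 0.004]
ft_force: [-0.8, 0.8, 0.2]
gripper_width: 0.0004
grasp_force: 0.0
```

Request:
carry_out --deltas '[[[0,0,0.05,0,0,0,-1],[0,0,0,0,0,0,-1]]]'

```text
time: 27.05
position: [0.4431, -0.1781, 0.0515]
ee_rot: [-0.099, 0.995, 0.0, 0.004]
ft_force: [-0.1, -0.6, 0.5]
gripper_width: 0.0003
grasp_force: 0.0
```

Request:
carry_out --deltas '[[[0,0,0.05,0,0,0,-1],[0,0,0,0,0,0,-1]]]'

```text
time: 27.3
position: [0.4433, -0.1782, 0.0507]
ee_rot: [-0.099, 0.995, 0.0, 0.004]
ft_force: [0.5, 0.3, 0.8]
gripper_width: 0.0004
grasp_force: 0.7
```

Request:
carry_out --deltas '[[[0,0,0.05,0,0,0,-1],[0,0,0,0,0,0,-1]]]'

```text
time: 27.55
position: [0.4434, -0.1783, 0.0505]
ee_rot: [-0.099, 0.995, 0.0, 0.004]
ft_force: [-4.0, 1.7, 10.4]
gripper_width: 0.0004
grasp_force: 5.1
```

Request:
carry_out --deltas '[[[0,0,0.03,0,0,0,-1],[0,0,0,0,0,0,-1]]]'

```text
time: 27.8
position: [0.4434, -0.1783, 0.0504]
ee_rot: [-0.099, 0.995, 0.0, 0.004]
ft_force: [-6.0, 2.5, 15.2]
gripper_width: 0.0007
grasp_force: 7.8
```

The near side is stiff at TCP z 0.0506, so it sits on its saddle. Now the far side.

Request:
carry_out --deltas '[[[0,0,-1,0,0,0,-1],[-0.75,0,-0.1,0,0,0,-1],[-0.75,0,0,0,0,0,-1],[-0.75,0,0,0,0,0,-1],[-0.75,0,0,0,0,0,-1],[0,0,0.4,0,0,0,-1],[0,0,0.2,0,0,0,-1],[0,0,0,0,0,0,-1]]]'

```text
time: 28.8
position: [0.501, -0.1661, 0.0586]
ee_rot: [-0.099, 0.995, 0.001, 0.003]
ft_force: [-0.2, 0.6, 0.4]
gripper_width: 0.0003
grasp_force: 0.0
```

Request:
carry_out --deltas '[[[0,0,0.05,0,0,0,-1],[0,0,0,0,0,0,-1]]]'

```text
time: 29.05
position: [0.5019, -0.1666, 0.0586]
ee_rot: [-0.099, 0.995, 0.0, 0.004]
ft_force: [0.0, -0.1, -0.8]
gripper_width: 0.0004
grasp_force: 0.0
```

Request:
carry_out --deltas '[[[0,0,0.05,0,0,0,-1],[0,0,0,0,0,0,-1]]]'

```text
time: 29.3
position: [0.502, -0.1664, 0.0575]
ee_rot: [-0.099, 0.995, 0.0, 0.004]
ft_force: [0.1, 1.0, -0.1]
gripper_width: 0.0004
grasp_force: 0.0
```

Request:
carry_out --deltas '[[[0,0,0.1,0,0,0,-1],[0,0,0.1,0,0,0,-1],[0,0,0,0,0,0,-1]]]'

```text
time: 29.68
position: [0.5018, -0.1663, 0.0532]
ee_rot: [-0.099, 0.995, 0.001, 0.004]
ft_force: [0.1, 0.0, -0.8]
gripper_width: 0.0003
grasp_force: 0.0
```

Request:
carry_out --deltas '[[[0,0,0.07,0,0,0,-1],[0,0,0,0,0,0,-1]]]'

```text
time: 29.92
position: [0.502, -0.1664, 0.052]
ee_rot: [-0.099, 0.995, 0.0, 0.004]
ft_force: [0.3, -0.0, 0.2]
gripper_width: 0.0004
grasp_force: 0.0
```

Request:
carry_out --deltas '[[[0,0,0.05,0,0,0,-1],[0,0,0,0,0,0,-1]]]'

```text
time: 30.18
position: [0.502, -0.1664, 0.051]
ee_rot: [-0.099, 0.995, 0.0, 0.004]
ft_force: [0.5, -0.4, -0.1]
gripper_width: 0.0005
grasp_force: 0.0
```

Request:
carry_out --deltas '[[[0,0,0.05,0,0,0,-1],[0,0,0,0,0,0,-1]]]'

```text
time: 30.42
position: [0.5021, -0.1665, 0.0506]
ee_rot: [-0.099, 0.995, 0.0, 0.004]
ft_force: [-2.1, 1.1, 5.9]
gripper_width: 0.0004
grasp_force: 2.7
```

Contact is at the same height, 0.0506, on both sides, so the ladle is level and rigid on both saddles. I'll retreat and hand in.

Request:
carry_out --deltas '[[[0,0,-0.5,0,0,0,-1],[0,0,-1,0,0,0,-1],[0,0,-1,0,0,0,-1],[0,0,-1,0,0,0,-1],[0,0,-1,0,0,0,-1],[0,0,-1,0,0,0,-1],[0,0,0,0,0,0,-1],[0,0,0,0,0,0,-1]]]'

```text
time: 31.42
position: [0.5009, -0.1663, 0.1595]
ee_rot: [-0.099, 0.995, 0.001, 0.004]
ft_force: [0.3, -0.8, 0.2]
gripper_width: 0.0001
grasp_force: 0.0
```

```bash
python3 -c "
from rig import bot
print(bot.read_state()['position']);print(bot.job_done())"
```

```text
[ 0.50090295 -0.16634474  0.1595247 ]
the job is handed in; nothing more can be done
None
```

I handed the job in at 31.4 s with the ladle released in both clips and its bowl upright over the dish; feeling the shaft near each clip met stiff contact at the same height on both sides, so it appears fully seated, but the judge's verdict was not shown.

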